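# Build up the diverter pivot on the conveyor rig

## Robot

A 6-joint arm with a two-finger parallel gripper is mounted at the origin on the work surface. World frame = base frame: x ahead of the robot, y to its left, z up, the work surface at z = 0. Lengths are in m, angles in rad, forces in N, time in s.
With the tool pointing down it reaches from about 0.275 to 0.775 m from the base axis. Payload 14.6 kg.
Tool frame: the origin (TCP) lies midway between the tips of the shut fingers; the grasp point (between the pads) lies 19 mm behind it; z points along the fingers, y is the direction in which the jaws open and shut (so a half turn about z gives the same grasp; the last joint's range is limited). The gripper opens to 85 mm and grips with 20 to 120 N. Pads are 22 mm wide; open, the fingers measure 114 mm over their backs; the gripper's body (76 mm by 85 mm) begins 54 mm behind the grasp point. The pads swing forward as they close: fully open they stand 13 mm farther back than shut.
Start: joints at [-1.497, 0.263, -0.048, 1.259, 0, 1.415], TCP at [0.119, -0.511, 0.231] pointing down, gripper open.
Joint ranges: [-2.65, 2.65], [-0.89, 1.7], [-1.18, 1.37], [-2.13, 2.11], [-1.35, 1.29], [-3.14, 3.14]. Speed limits (rad/s): [1.89, 1.89, 2.57, 2.79, 3.14, 3.14].

## Interface

Orientations are given as a 3x3 rotation matrix whose columns are the frame's x, y, z axes.
In Python, from station import telemetry, vision, ticket, recognise, landmark_of gives the robot as it stands.
- The arm moves only by the tool send_rows, never from a script. Its argument "increments" is a list of rows, each an object of numbers: "x", "y", "z": the shift along the world's x, y, z in mm; "spin": the turn about the world's z in rad; "hand": the closure, from -1 (fully open) to 1 (shut), so that 0 is half open. In form: [{"x": .., "y": .., "z": .., "spin": .., "hand": ..}, ...]. A call has 1 to 20 rows; each row is the pose to reach, as a shift and turn from the pose commanded when the call began; what a row does not reach only later rows make up. A row lasts 1/8 s, in which the tool goes at most 62.5 mm and 10.7 degrees, less where a joint would pass 70% of its speed; a pose out of reach is approached as far as the arm can. A call with a gripper value outside its range is refused whole. The fingers move at their own pace and stop on an object; "force" is the grip in N (left out, the last holds). Time passes only in rows, so rows that repeat a pose let the fingers close. It gives the time, the measured TCP pose, the force and the opening at its end, in the units of the state.
- telemetry.get_obs(): the state, without advancing time (a new reading comes with each control period).
- vision.grab_frame(name): name is "side" or "top" or "wrist"; returns the picture (384x512x3 uint8, red, green, blue); there is no depth.
- vision.camera_model(name): a dict with "vertical_fov" (degrees; the focal length in pixels is half the picture's height over the tangent of half this angle, whatever the lens; pixels are square), "cx", "cy" (the principal point, pixels), "world_to_cam" (4x4, takes a point from world to camera coordinates); the wrist camera has in their place "mount" (4x4, takes a point from camera to tool coordinates, whose origin is the TCP and whose axes are the flange's). Camera axes: x right, y down, z forward; pixel columns grow to the right and rows downward; lengths in m; the calibration is good to about 2 mm. A picture is of the moment at which its call begins: read the wrist's pose just before it. camera_model takes no time and is no camera call.
- ticket.close_job(): hands the job in, once; it reports no verdict.
Trained networks look in the newest picture that a camera, given by its name, has taken for a name from the list of things; names that differ only in an ending like _2 or _b are one class to them, and where a whole thing is asked for, a point or a joint stands for the part that bears it (a point fixed in the world has none). Each returns a list of dicts, best first, with "score" (0 to 1); they miss things now and then, are a little off and sometimes report something else, mostly with a low value. They report only what shows in the picture. A call takes as long as a camera call.
- recognise(camera, query): "rect" ([left, top, right, bottom] in pixels, round what is visible of it).
- landmark_of(camera, query): "uv" ([column, row] in pixels: a listed point, or the origin of a listed thing).
The state is a dict: "t": time; "qpos": joint angles; "joint_velocities": joint speeds; "joint_torque": joint torques, N m; "ee_pos": TCP position; "tcp_rot": TCP orientation; "wrist_force": force on the tool from outside, world axes, zero at the start; "moment": the same for the moment, N m; "gripper_width": opening from 0.0 (shut) to 1.0 (fully open).
Only numpy, scipy, OpenCV 4.12 (cv2) and the standard library are available. Lean on these libraries where they do the work, as an engineer would, in place of code of your own. Each camera call takes 0.05 s, during which the arm holds its last target. There are 200 camera calls.

## Task

The second diverter of the little belt conveyor needs its pivot built up on the bare upright bolt: thread on the plain spacer sleeve first, then the flat washer, then the bush with its flange down, each slid fully home so that the three sit flat on one another with no gap. Leave the hex nut, the ball bearing and the loose yellow diverter arm where they lie on the bench.

Things in the scene. Friction and masses are not known exactly. Their poses are not given: they have to be found in the camera images.
- bolt_seat (a point): foot of the bare pivot bolt, where the spacer must rest: centre of the top of a 46 mm square steel plate on a pine block (70 x 84 mm) screwed to the conveyor's chipboard base. z points up along the bolt. It is 59 mm above the bench. The belt's near edge is 95 to 105 mm beyond the bolt, 19 mm higher than this point. The finished diverter (blue arm, air cylinder, timber post) on the same base rises to 140 mm above the bench
- bolt_tip (a point): top end of the same bolt, 62 mm above bolt_seat. The bolt is steel, 14 mm in diameter, fixed and upright; its top 7 mm taper to 6 mm in diameter
- spacer_mid (a point): centre of the spacer, half-way up: a plain aluminium sleeve standing on end on the bench, 26 mm outside, 17 mm bore, 24 mm high, about 25 g
- washer_mid (a point): centre of the washer, half-way up: a flat steel ring lying on the bench, 38 mm outside, 17 mm bore, 6 mm thick, about 35 g
- bush_mid (a point): centre of the flanged bush, half-way up: a brass sleeve standing on its flange on the bench, 24 mm high in all; the flange at its foot is 34 mm across and 4 mm thick, the sleeve above it 24 mm outside; 16 mm bore right through; z axis up, from the flange to the plain end; about 55 g
- nut_mid (a point): centre of a steel hex nut on the bench, 22 mm across flats, 11 mm high; not part of this job, leave alone
- bearing_mid (a point): centre of a ball bearing with a black seal, on the bench, 40 mm outside, 12 mm thick; not part of this job, leave alone
- gate_arm_boss (a point): centre of the round boss (40 mm across, 19 mm high) of the loose yellow diverter arm lying on the bench; its blade reaches 146 mm from there along this frame's x; leave alone

How it is judged:
On the way, in this order (a step that is already met when the one before it is completed fails the run):
1. the spacer is home on the bolt, on the steel plate (horizontal distance between spacer_mid and bolt_seat below 0.004 m and z of spacer_mid in the frame of bolt_seat between 0.0095 and 0.0145 m and angle between the z axis of spacer_mid and the z axis of bolt_seat, either way round below 0.1 rad), for 0.2 s.
2. the washer lies flat on the spacer (all of step 1 and horizontal distance between washer_mid and bolt_seat below 0.004 m and z of washer_mid in the frame of bolt_seat between 0.0245 and 0.0295 m and angle between the z axis of washer_mid and the z axis of bolt_seat, either way round below 0.1 rad), for 0.2 s.
3. the bush sits flange down on the washer (all of step 2 and horizontal distance between bush_mid and bolt_seat below 0.004 m and z of bush_mid in the frame of bolt_seat between 0.0395 and 0.0445 m and angle between bush_mid's own z axis and vertical below 0.1 rad), for 0.2 s.
At the end, for the whole second after the job is handed in: on the bolt, from the plate up: spacer, washer, bush with its flange down, each centred on the bolt within 4 mm, square to it within 0.1 rad and at its stacked height within 2.5 mm, all at rest (all of step 3 and linear speed of each of spacer, washer, bush below 0.02 m/s); the robot touches nothing.
It fails at once if the nut, the bearing or the loose arm is shifted by more than 25 mm (distance of any of nut_mid, bearing_mid, gate_arm_boss from where it was at the start of the episode above 0.025 m).
It also fails if it takes over 72 s, if anything falls off the work surface, if the arm or the gripper's body presses on something with over 40 N, if the wrist force passes 120 N, or if a joint passes its speed limit or range.

## Working session

There is one attempt and no reset: what is moved stays moved. The work goes in short steps, Python scripts to look and compute and a tool call to move; the robot and the scene stay as the last step left them, time stands still between calls to the robot, and variables do not carry over. Pictures are saved under pics/ and viewed, about 8 in all and at most 12, crops included, and the job is handed in when it is done.

Besides the shell and the picture viewer there is one more tool, called after "Call:" as name(argument=value, ...), one argument or row to a line, values as JSON. send_rows: Moves the arm, as the interface text tells. Its arguments: {"type":"object","properties":{"increments":{"type":"array"},"force":{"type":"number"}},"required":["increments"]}

```bash
mkdir -p pics; cat > h.py <<'E'
import numpy as np, cv2
from station import telemetry, vision, ticket, recognise, landmark_of
def model(n, obs=None):
    m=vision.camera_model(n); f=192/np.tan(np.radians(m['vertical_fov'])/2)
    if 'world_to_cam' in m: W=np.array(m['world_to_cam'])
    else:
        o=obs or telemetry.get_obs(); T=np.eye(4); T[:3,:3]=np.array(o['tcp_rot']).reshape(3,3); T[:3,3]=o['ee_pos']
        W=np.linalg.inv(T@np.array(m['mount']))
    return f,m['cx'],m['cy'],W
def ray(M,uv):
    f,cx,cy,W=M; d=np.array([(uv[0]-cx)/f,(uv[1]-cy)/f,1.]); R=W[:3,:3]
    return -R.T@W[:3,3], R.T@d/np.linalg.norm(d)
def tri(rs):
    A=0;b=0
    for c,d in rs:
        P=np.eye(3)-np.outer(d,d); A=A+P; b=b+P@c
    p=np.linalg.solve(A,b); return p,max(np.linalg.norm((np.eye(3)-np.outer(d,d))@(p-c)) for c,d in rs)
def atz(M,uv,z):
    c,d=ray(M,uv); return c+d*(z-c[2])/d[2]
def proj(M,p):
    f,cx,cy,W=M; q=W[:3,:3]@np.array(p)+W[:3,3]; return np.array([cx+f*q[0]/q[2],cy+f*q[1]/q[2]])
def save(im,name): cv2.imwrite('pics/'+name,cv2.cvtColor(im,cv2.COLOR_RGB2BGR))
E
cat > a.py <<'E'
from h import *
names=['bolt_seat','bolt_tip','spacer_mid','washer_mid','bush_mid','nut_mid','bearing_mid','gate_arm_boss']
D={}
for c in ['top','side']:
    im=vision.grab_frame(c); M=model(c); cc=-M[3][:3,:3].T@M[3][:3,3]; print(c,cc.round(3),round(M[0]), vision.camera_model(c).keys())
    for n in names:
        L=landmark_of(c,n)[:2]; print(n,[(np.round(l['uv'],1).tolist(),round(l['score'],2)) for l in L])
        if L:
            D.setdefault(n,[]).append(ray(M,L[0]['uv'])); cv2.circle(im,tuple(int(v) for v in L[0]['uv']),3,(255,0,255),1); cv2.putText(im,n[:4],tuple(int(v)+4 for v in L[0]['uv']),0,.35,(255,0,0))
    save(im,c+'1.png')
for n,r in D.items():
    if len(r)==2: p,e=tri(r); print(n,p.round(4),round(e,4))
o=telemetry.get_obs(); print(o['t'],o['gripper_width'],np.array(o['tcp_rot']).round(3))
E
python3 a.py; cd pics; python3 -c "
import cv2
a=cv2.imread('top1.png');b=cv2.imread('side1.png')
cv2.imwrite('both.png',cv2.resize(cv2.vconcat([a,b]),(800,1200)))
for n,i in (('T',a),('S',b)): cv2.imwrite(n+'.png',cv2.resize(i,(800,600)))"
```

```text
top [ 0.398 -0.067  1.114] 365 dict_keys(['vertical_fov', 'cx', 'cy', 'world_to_cam'])
bolt_seat [([183.1, 141.0], 0.62)]
bolt_tip [([181.2, 138.0], 0.86)]
spacer_mid [([240.4, 202.4], 0.37)]
washer_mid [([199.8, 205.6], 0.62)]
bush_mid [([280.5, 206.2], 0.52)]
nut_mid [([145.4, 213.7], 0.55)]
bearing_mid [([314.7, 215.1], 0.67)]
gate_arm_boss []
side [0.307 0.741 0.782] 495 dict_keys(['vertical_fov', 'cx', 'cy', 'world_to_cam'])
bolt_seat [([170.4, 260.3], 0.96)]
bolt_tip [([172.8, 236.7], 0.84)]
spacer_mid [([170.6, 261.2], 0.19)]
washer_mid [([267.1, 285.6], 0.79)]
bush_mid [([293.4, 205.3], 0.71), ([313.4, 176.4], 0.52)]
nut_mid [([260.8, 358.3], 0.47)]
bearing_mid [([313.0, 177.6], 0.46)]
gate_arm_boss [([313.7, 142.0], 0.78)]
bolt_seat [0.6259 0.1527 0.0638] 0.0018
bolt_tip [0.6192 0.145  0.1229] 0.0006
spacer_mid [ 0.5549  0.0396 -0.0235] 0.1186
washer_mid [ 0.4411  0.1138 -0.0067] 0.0036
bush_mid [ 0.4353 -0.134  -0.0042] 0.0014
nut_mid [ 4.164e-01  2.782e-01 -2.000e-04] 0.0025
bearing_mid [ 0.406  -0.2367  0.0059] 0.0
0.9 0.9967231605705996 [[ 0.974  0.227 -0.   ]
 [ 0.227 -0.974  0.   ]
 [ 0.    -0.    -1.   ]]
```

View pics/T.png

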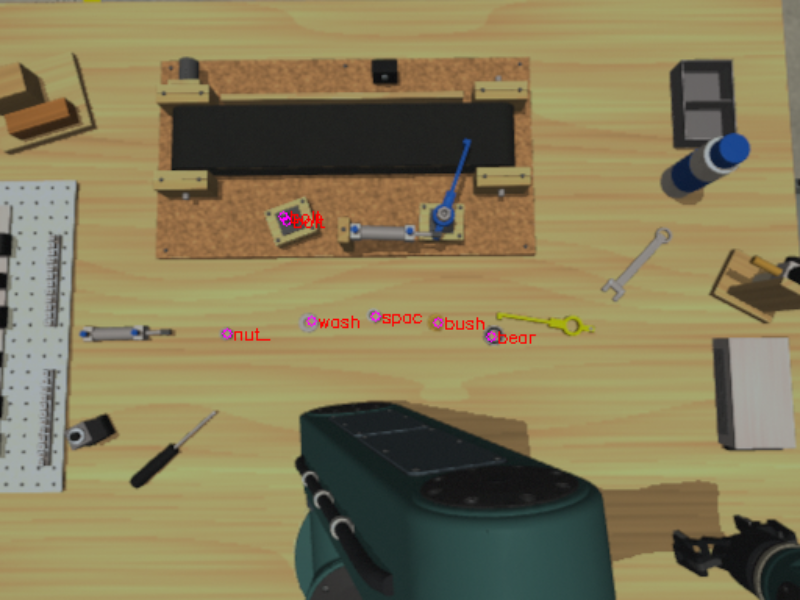

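View pics/S.png

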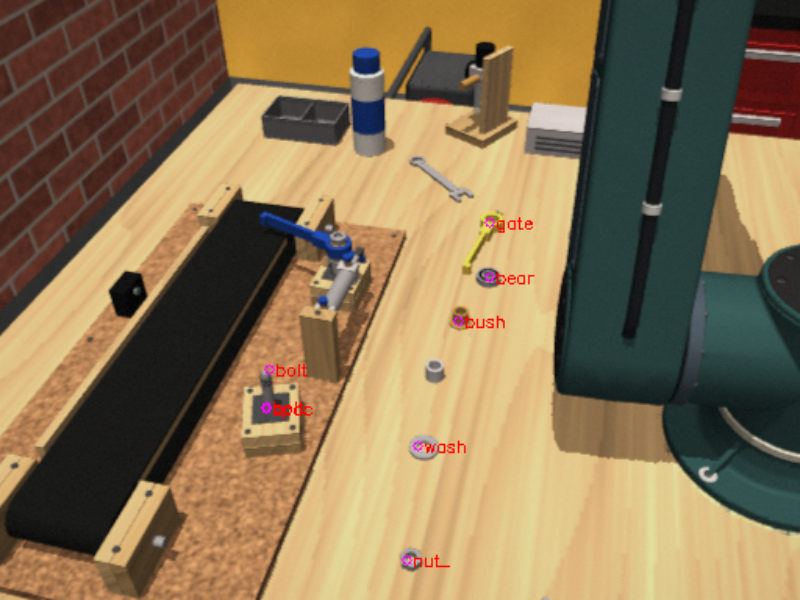

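The top view shows, in 800x600 pixels, the nut (227,333), washer (310,322), spacer (375,316), bush (437,322), bearing (492,335) and the bare bolt (285,217). The network's labels match. In the side view the spacer stands at (434,371), which the network missed; its side "spacer" report was actually the bolt.

I'll move over the parts with the jaws turned to open along x, to measure with the wrist camera.

Call:
send_rows(
  increments=[
    {"x":40,"y":60,"z":15,"spin":0.17},
    {"x":80,"y":120,"z":40,"spin":0.34},
    {"x":120,"y":180,"z":60,"spin":0.5},
    {"x":160,"y":240,"z":60,"spin":0.67},
    {"x":200,"y":300,"z":60,"spin":0.84},
    {"x":240,"y":360,"z":60,"spin":1.0},
    {"x":280,"y":420,"z":60,"spin":1.17},
    {"x":300,"y":460,"z":60,"spin":1.34},
    {"x":320,"y":490,"z":60,"spin":1.34},
    {"x":320,"y":490,"z":60,"spin":1.34},
    {"x":320,"y":490,"z":60,"spin":1.34},
    {"x":320,"y":490,"z":60,"spin":1.34},
    {"x":320,"y":490,"z":60,"spin":1.34},
  ],
)

```text
schema error: expected keys x, y, z, spin, hand
```

```bash
cat > b.py <<'E'
from h import *
import sys
tag=sys.argv[1]; names=sys.argv[2].split(',')
print(vision.camera_model('wrist'))
o=telemetry.get_obs(); im=vision.grab_frame('wrist'); M=model('wrist',o)
print(o['t'],np.round(o['ee_pos'],4),np.round(o['tcp_rot'],3).tolist(),np.round(o['wrist_force'],2))
raw=im.copy()
for n in names:
    L=landmark_of('wrist',n)[:3]
    for l in L:
        print(n,np.round(l['uv'],1),round(l['score'],2),atz(M,l['uv'],{'s':.012,'w':.003,'bu':.012,'bolt_s':.059,'bolt_t':.121}.get(n if 0 else ('bolt_s' if n=='bolt_seat' else 'bolt_t' if n=='bolt_tip' else 'bu' if n[0]=='b' else n[0]),.006)).round(4))
    if L: cv2.circle(im,tuple(int(v) for v in L[0]['uv']),3,(255,0,255),1); cv2.putText(im,n[:4],tuple(int(v)+4 for v in L[0]['uv']),0,.35,(255,0,0))
save(raw,tag+'raw.png'); save(cv2.resize(im,(800,600)),tag+'.png')
np.savez(tag+'.npz',f=M[0],cx=M[1],cy=M[2],W=M[3])
E
python3 b.py w1 spacer_mid,washer_mid,bush_mid,bolt_seat,bolt_tip,bearing_mid
```

```text
{'vertical_fov': 68.13199103685032, 'cx': 253.14026022902215, 'cy': 189.55496920849288, 'mount': array([[ 7.93128004e-04, -9.55003298e-01, -2.96594120e-01,
         7.53745711e-02],
       [ 9.99999653e-01,  8.32714023e-04, -7.13739407e-06,
         9.91895811e-04],
       [ 2.53794318e-04, -2.96594011e-01,  9.55003627e-01,
        -1.42584075e-01],
       [ 0.00000000e+00,  0.00000000e+00,  0.00000000e+00,
         1.00000000e+00]])}
0.9 [ 0.1191 -0.5113  0.2313] [[0.974, 0.227, -0.0], [0.227, -0.974, 0.0], [0.0, -0.0, -1.0]] [ 0.93  0.23 -0.38]
```

View pics/w1.png

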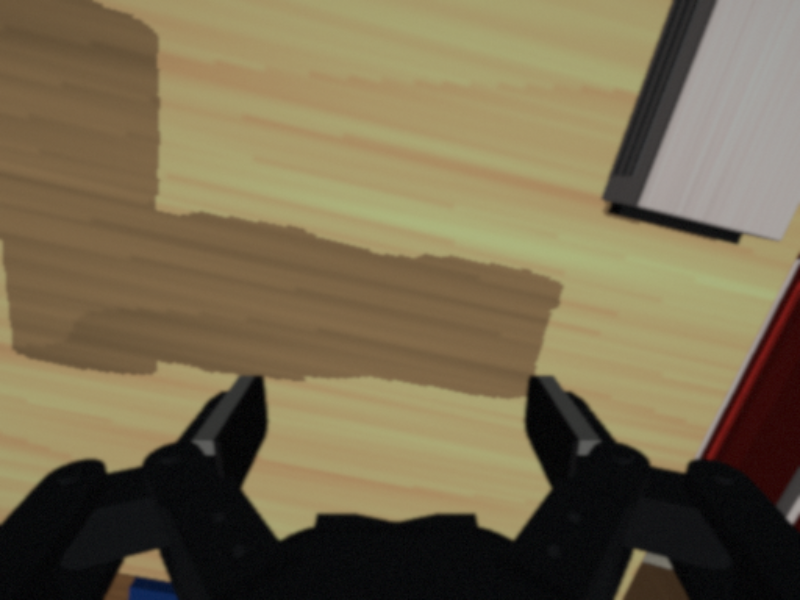

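The wrist picture (3rd viewed) shows only bench, with the open fingers at the bottom: the call was refused because a row needs every key.

Call:
send_rows(
  increments=[
    {"x":40,"y":60,"z":15,"spin":0.17,"hand":-1},
    {"x":80,"y":110,"z":40,"spin":0.34,"hand":-1},
    {"x":120,"y":170,"z":60,"spin":0.5,"hand":-1},
    {"x":160,"y":230,"z":60,"spin":0.67,"hand":-1},
    {"x":200,"y":290,"z":60,"spin":0.84,"hand":-1},
    {"x":240,"y":340,"z":60,"spin":1.0,"hand":-1},
    {"x":280,"y":400,"z":60,"spin":1.17,"hand":-1},
    {"x":300,"y":430,"z":60,"spin":1.34,"hand":-1},
    {"x":320,"y":450,"z":60,"spin":1.34,"hand":-1},
    {"x":320,"y":450,"z":60,"spin":1.34,"hand":-1},
    {"x":320,"y":450,"z":60,"spin":1.34,"hand":-1},
    {"x":320,"y":450,"z":60,"spin":1.34,"hand":-1},
    {"x":320,"y":450,"z":60,"spin":1.34,"hand":-1},
  ],
)

```text
t: 2.88
ee_pos: [0.4387, -0.0623, 0.2914]
tcp_rot: [[0.004, 1.0, 0.0], [1.0, -0.004, -0.0], [-0.0, 0.0, -1.0]]
wrist_force: [-0.1, 0.3, -1.6]
gripper_width: 0.998
```

```bash
python3 b.py w2 spacer_mid,washer_mid,bush_mid,bolt_seat,bolt_tip,bearing_mid | tail -n +8
```

```text
1.00000000e+00]])}
2.875 [ 0.4387 -0.0623  0.2914] [[0.004, 1.0, 0.0], [1.0, -0.004, -0.0], [-0.0, 0.0, -1.0]] [-0.08  0.34 -1.58]
spacer_mid [260.1 116.1] 0.74 [ 0.4489 -0.0079  0.012 ]
washer_mid [251.6  19.4] 0.91 [0.4373 0.1173 0.003 ]
bush_mid [252.2 195. ] 0.63 [ 0.4371 -0.1276  0.012 ]
bearing_mid [236.3 256.8] 0.96 [ 0.4099 -0.2369  0.012 ]
bearing_mid [247.9  17.4] 0.68 [0.4325 0.1174 0.012 ]
```

View pics/w2.png

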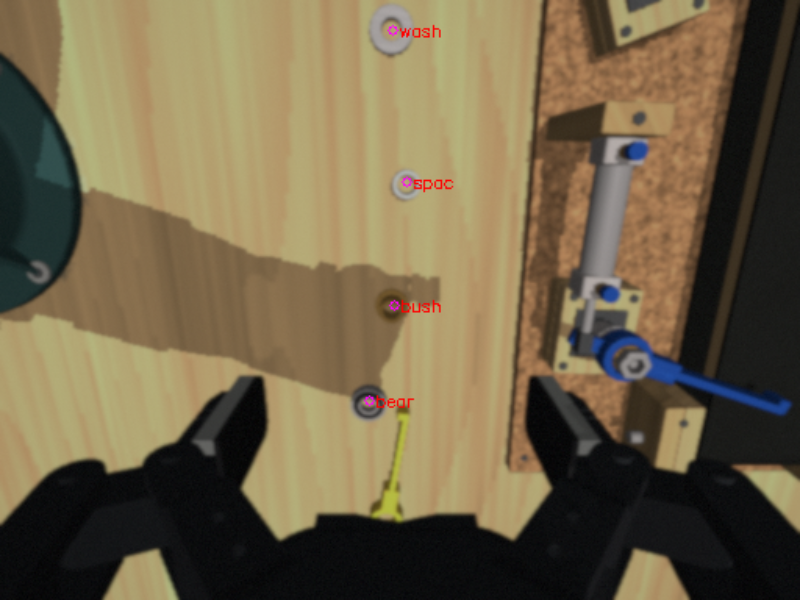

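The 4th picture shows the washer (391,30), spacer (405,184), bush (391,305) and bearing (369,402), and the labels match. Next I'll look at the bolt from two places, which also gives second views of the parts.

Call:
send_rows(
  increments=[
    {"x":50,"y":40,"z":0,"spin":0,"hand":-1},
    {"x":100,"y":80,"z":0,"spin":0,"hand":-1},
    {"x":150,"y":120,"z":0,"spin":0,"hand":-1},
    {"x":180,"y":150,"z":0,"spin":0,"hand":-1},
    {"x":180,"y":150,"z":0,"spin":0,"hand":-1},
    {"x":180,"y":150,"z":0,"spin":0,"hand":-1},
    {"x":180,"y":150,"z":0,"spin":0,"hand":-1},
  ],
)

```text
t: 4.1
ee_pos: [0.6185, 0.0879, 0.2918]
tcp_rot: [[0.003, 1.0, 0.0], [1.0, -0.003, -0.0], [-0.0, 0.0, -1.0]]
wrist_force: [-0.9, -0.5, -0.3]
gripper_width: 1.003
```

```bash
python3 b.py w3 spacer_mid,washer_mid,bush_mid,bolt_seat,bolt_tip | tail -n +9
```

```text
4.1 [0.6185 0.0879 0.2918] [[0.003, 1.0, 0.0], [1.0, -0.003, -0.0], [-0.0, 0.0, -1.0]] [-0.87 -0.52 -0.3 ]
spacer_mid [144.5 214.4] 0.68 [ 0.4445 -0.0098  0.012 ]
spacer_mid [255.9 113.9] 0.34 [0.6227 0.1454 0.012 ]
washer_mid [133.6 133.9] 0.94 [0.4395 0.1164 0.003 ]
bolt_seat [259.9 112.1] 0.68 [0.6273 0.1496 0.059 ]
bolt_tip [259.  122.1] 0.87 [0.6249 0.1414 0.121 ]
```

Call:
send_rows(
  increments=[
    {"x":-15,"y":0,"z":-20,"spin":0,"hand":-1},
    {"x":-30,"y":-40,"z":-40,"spin":0,"hand":-1},
    {"x":-40,"y":-80,"z":-60,"spin":0,"hand":-1},
    {"x":-40,"y":-80,"z":-60,"spin":0,"hand":-1},
    {"x":-40,"y":-80,"z":-60,"spin":0,"hand":-1},
    {"x":-40,"y":-80,"z":-60,"spin":0,"hand":-1},
  ],
)

```text
t: 5.15
ee_pos: [0.5795, 0.0094, 0.2318]
tcp_rot: [[0.001, 1.0, 0.001], [1.0, -0.001, 0.0], [0.0, 0.001, -1.0]]
wrist_force: [-0.5, 0.2, 0.3]
gripper_width: 1.003
```

```bash
python3 b.py w4 spacer_mid,washer_mid,bush_mid,bolt_seat,bolt_tip | tail -n +9
python3 -c "
import cv2
a=cv2.imread('pics/w3.png');b=cv2.imread('pics/w4.png')
cv2.imwrite('pics/w34.png',cv2.resize(cv2.hconcat([a,b]),(800,300)))"
```

```text
5.15 [0.5795 0.0094 0.2318] [[0.001, 1.0, 0.001], [1.0, -0.001, 0.0], [0.0, 0.001, -1.0]] [-0.54  0.2   0.28]
spacer_mid [151.7 173.4] 0.73 [ 0.4466 -0.0061  0.012 ]
washer_mid [134.9  72.7] 0.74 [0.4363 0.1174 0.003 ]
bush_mid [309.  22.] 0.18 [0.6428 0.1697 0.012 ]
bolt_seat [298.   38.3] 0.95 [0.6244 0.1443 0.059 ]
bolt_tip [310.3  20.9] 0.64 [0.6247 0.1448 0.121 ]
```

View pics/w34.png

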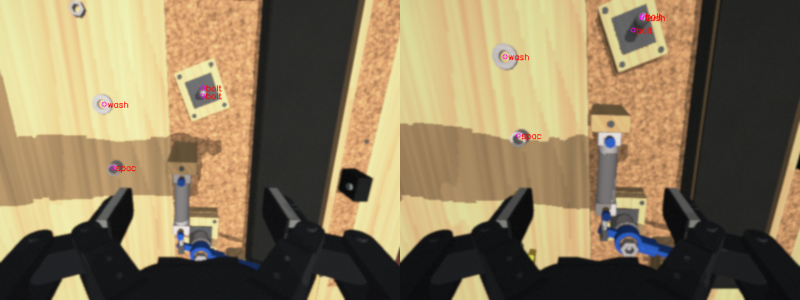

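The 5th picture shows the bolt, washer and spacer correctly labelled, but the networks scatter by about 3 mm. I'll measure the bolt tip and the spacer top at the same place in the wrist image and at the same depth, so that the camera mounting error cancels.

Call:
send_rows(
  increments=[
    {"x":22,"y":30,"z":-15,"spin":0,"hand":-1},
    {"x":45,"y":60,"z":-30,"spin":0,"hand":-1},
    {"x":45,"y":60,"z":-30,"spin":0,"hand":-1},
    {"x":45,"y":60,"z":-30,"spin":0,"hand":-1},
    {"x":45,"y":60,"z":-30,"spin":0,"hand":-1},
  ],
)

```text
t: 6.08
ee_pos: [0.6239, 0.0681, 0.2019]
tcp_rot: [[0.003, 1.0, 0.001], [1.0, -0.003, -0.0], [-0.0, 0.001, -1.0]]
wrist_force: [0.2, -0.7, 0.3]
gripper_width: 1.002
```

```bash
python3 b.py w5 bolt_seat,bolt_tip | tail -n +9
```

```text
6.075 [0.6239 0.0681 0.2019] [[0.003, 1.0, 0.001], [1.0, -0.003, -0.0], [-0.0, 0.001, -1.0]] [ 0.17 -0.68  0.25]
bolt_seat [255.2  99.7] 0.84 [0.626  0.1443 0.059 ]
bolt_tip [253.2 100.9] 0.96 [0.624  0.1432 0.121 ]
```

Call:
send_rows(
  increments=[
    {"x":-45,"y":-40,"z":0,"spin":0,"hand":-1},
    {"x":-90,"y":-80,"z":0,"spin":0,"hand":-1},
    {"x":-140,"y":-120,"z":-20,"spin":0,"hand":-1},
    {"x":-180,"y":-150,"z":-60,"spin":0,"hand":-1},
    {"x":-180,"y":-150,"z":-97,"spin":0,"hand":-1},
    {"x":-180,"y":-150,"z":-97,"spin":0,"hand":-1},
    {"x":-180,"y":-150,"z":-97,"spin":0,"hand":-1},
    {"x":-180,"y":-150,"z":-97,"spin":0,"hand":-1},
  ],
)

```text
t: 7.22
ee_pos: [0.4453, -0.0813, 0.1056]
tcp_rot: [[0.001, 1.0, 0.002], [1.0, -0.001, -0.001], [-0.001, 0.002, -1.0]]
wrist_force: [0.1, -0.4, -0.2]
gripper_width: 1.0
```

```bash
python3 b.py w6 spacer_mid,washer_mid,bush_mid | tail -n +9
python3 -c "
import cv2
a=cv2.imread('pics/w5raw.png')[60:260,150:350];b=cv2.imread('pics/w6raw.png')[60:260,150:350]
cv2.imwrite('pics/w56.png',cv2.resize(cv2.hconcat([a,b]),(800,400),interpolation=cv2.INTER_CUBIC))"
```

```text
7.225 [ 0.4453 -0.0813  0.1056] [[0.001, 1.0, 0.002], [1.0, -0.001, -0.001], [-0.001, 0.002, -1.0]] [ 0.09 -0.38 -0.18]
spacer_mid [254.8 106.5] 0.6 [ 0.4468 -0.0105  0.012 ]
bush_mid [245.6 241.5] 0.84 [ 0.4384 -0.1302  0.012 ]
```

View pics/w56.png

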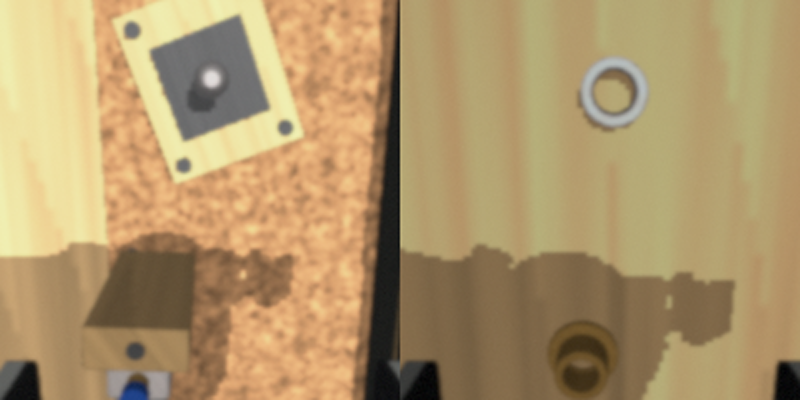

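The 6th picture shows on the left the bright bolt end at (211,78) on its grey plate. On the right are the spacer ring at (613,93) and the bush at (583,365). Now I'll fit these finely.

```bash
cat > fit.py <<'E'
from h import *
def ld(tag):
    z=np.load(tag+'.npz'); return (float(z['f']),float(z['cx']),float(z['cy']),z['W']), cv2.imread('pics/'+tag+'raw.png')
def blob(im,uv,r,sel,k=4):
    x,y=int(uv[0])-r,int(uv[1])-r; c=cv2.resize(im[y:y+2*r,x:x+2*r],None,fx=k,fy=k,interpolation=cv2.INTER_CUBIC)
    hsv=cv2.cvtColor(c,cv2.COLOR_BGR2HSV); m=(sel(hsv)).astype(np.uint8)
    cs,_=cv2.findContours(m,cv2.RETR_EXTERNAL,cv2.CHAIN_APPROX_NONE); cs=[q for q in cs if len(q)>20]
    q=max(cs,key=cv2.contourArea)
    (a,b),ax,an=cv2.fitEllipse(cv2.convexHull(q)); return np.array([(a+.5)/k-.5+x,(b+.5)/k-.5+y]),np.array(ax)/k
E
python3 - <<'E'
from fit import *
M,im=ld('w5')
for th in (150,170,190):
    uv,ax=blob(im,(255,99),9,lambda h:h[...,2]>th); print('tip',th,uv.round(2),ax.round(1),atz(M,uv,.121).round(4))
# plate
uv=None
h=cv2.cvtColor(im,cv2.COLOR_BGR2HSV)
m=((h[...,2]<125)&(h[...,1]<90)).astype(np.uint8); m[:, :215]=0; m[:,300:]=0; m[:60]=0; m[140:]=0
c=max(cv2.findContours(m,0,1)[0],key=cv2.contourArea); r=cv2.minAreaRect(c); print('plate',r,atz(M,r[0],.059).round(4))
M,im=ld('w6')
for s in (40,55,70):
    uv,ax=blob(im,(256.5,106.5),24,lambda h:(h[...,1]<s)&(h[...,2]>150)); print('spacer',s,uv.round(2),ax.round(1),atz(M,uv,.024).round(4),'px/mm',M[0]/(.1056+.143-.024)/1000)
E
```

```text
tip 150 [255.37  98.68] [9.3 9.7] [0.6257 0.1447 0.121 ]
tip 170 [255.4   98.84] [8.3 8.7] [0.6257 0.1446 0.121 ]
tip 190 [255.41  98.89] [7.3 7.6] [0.6257 0.1446 0.121 ]
plate ((255.10824584960938, 98.8814468383789), (47.24164581298828, 46.380096435546875), 68.96248626708984) [0.626  0.1451 0.059 ]
spacer 40 [256.93 105.29] [33.4 34.8] [ 0.4483 -0.0094  0.024 ] px/mm 1.2642282571929895
spacer 55 [257.04 105.16] [34.  35.3] [ 0.4484 -0.0094  0.024 ] px/mm 1.2642282571929895
spacer 70 [257.2  105.05] [34.7 36.1] [ 0.4485 -0.0093  0.024 ] px/mm 1.2642282571929895
```

Bolt axis: tip fit (0.6257, 0.1446), plate centre (0.6260, 0.1451), with the plate measuring 47 mm against the stated 46. Spacer: (0.448, -0.0095). Next I'll go down and grip it.

Call:
send_rows(
  force=40,
  increments=[
    {"x":2,"y":36,"z":-10,"spin":0,"hand":-1},
    {"x":4,"y":72,"z":-30,"spin":0,"hand":-0.5},
    {"x":4,"y":72,"z":-60,"spin":0,"hand":-0.3},
    {"x":4,"y":72,"z":-85,"spin":0,"hand":-0.2},
    {"x":4,"y":72,"z":-100,"spin":0,"hand":-0.2},
    {"x":4,"y":72,"z":-100,"spin":0,"hand":-0.2},
    {"x":4,"y":72,"z":-100,"spin":0,"hand":-0.2},
    {"x":4,"y":72,"z":-100,"spin":0,"hand":-0.2},
  ],
)

```text
t: 8.43
ee_pos: [0.4485, -0.0094, 0.0049]
tcp_rot: [[0.002, 1.0, 0.001], [1.0, -0.002, -0.0], [-0.0, 0.001, -1.0]]
wrist_force: [0.1, -0.1, -0.1]
gripper_width: 0.598
```

Call:
send_rows(
  increments=[
    {"x":0,"y":0,"z":0,"spin":0,"hand":1},
    {"x":0,"y":0,"z":0,"spin":0,"hand":1},
    {"x":0,"y":0,"z":0,"spin":0,"hand":1},
    {"x":0,"y":0,"z":0,"spin":0,"hand":1},
    {"x":0,"y":0,"z":0,"spin":0,"hand":1},
  ],
)

```text
t: 9.05
ee_pos: [0.4483, -0.0094, 0.0048]
tcp_rot: [[0.002, 1.0, 0.001], [1.0, -0.002, -0.0], [-0.0, 0.001, -1.0]]
wrist_force: [-2.9, -0.5, 9.2]
gripper_width: 0.286
```

Call:
send_rows(
  increments=[
    {"x":0,"y":0,"z":30,"spin":0,"hand":1},
    {"x":0,"y":0,"z":80,"spin":0,"hand":1},
    {"x":0,"y":40,"z":140,"spin":0,"hand":1},
    {"x":40,"y":80,"z":170,"spin":0,"hand":1},
    {"x":80,"y":120,"z":170,"spin":0,"hand":1},
    {"x":130,"y":150,"z":170,"spin":0,"hand":1},
    {"x":170,"y":154,"z":165,"spin":0,"hand":1},
    {"x":177,"y":154,"z":160,"spin":0,"hand":1},
    {"x":177,"y":154,"z":160,"spin":0,"hand":1},
    {"x":177,"y":154,"z":160,"spin":0,"hand":1},
    {"x":177,"y":154,"z":160,"spin":0,"hand":1},
  ],
)

```text
t: 10.42
ee_pos: [0.6245, 0.1445, 0.165]
tcp_rot: [[0.002, 1.0, 0.001], [1.0, -0.002, 0.0], [0.0, 0.001, -1.0]]
wrist_force: [-0.1, 0.1, -0.5]
gripper_width: 0.287
```

```bash
python3 b.py w7 spacer_mid,bolt_tip | tail -n +9
python3 - <<'E'
from fit import *
M,im=ld('w7')
cv2.imwrite('pics/w7c.png',cv2.resize(im[130:330,150:350],(800,800)[:1]*2 if 0 else (600,600),interpolation=cv2.INTER_CUBIC))
o=telemetry.get_obs(); p=np.array(o['ee_pos'])
print('expected bolt tip px',proj(M,[.6257,.1446,.121]),'TCP px',proj(M,p), 'spacer top centre px if centred',proj(M,p+[0,0,.019]))
E
```

```text
10.425 [0.6245 0.1445 0.165 ] [[0.002, 1.0, 0.001], [1.0, -0.002, 0.0], [0.0, 0.001, -1.0]] [-0.07  0.12 -0.45]
spacer_mid [252.2 248.6] 0.87 [0.6233 0.0554 0.012 ]
bolt_tip [257.5 210.1] 0.84 [0.6274 0.1462 0.121 ]
expected bolt tip px [255.04580032 212.17240768] TCP px [254.07052916 241.42056777] spacer top centre px if centred [254.23675135 259.52110386]
```

View pics/w7c.png

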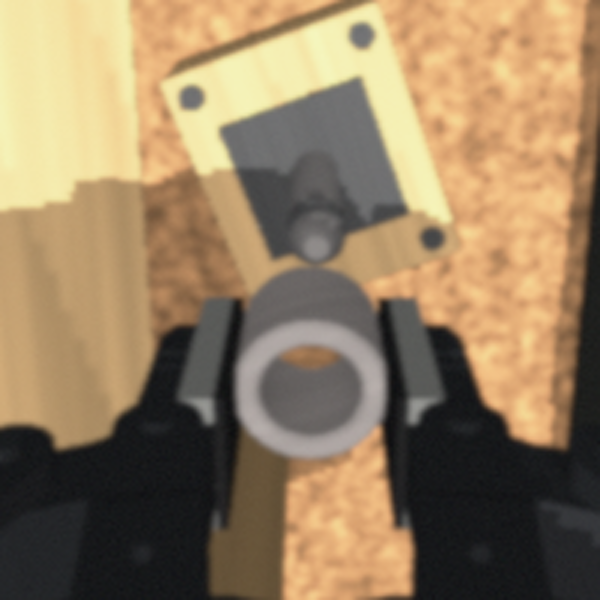

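The 7th picture shows the spacer held square, with its ring at (253.7, 259.7) full-frame against the predicted (254.2, 259.5). The bolt end is at (255.7, 211.7), against (255.0, 212.2). Shift 2 mm in x, then lower onto the taper.

Call:
send_rows(
  increments=[
    {"x":2,"y":0.3,"z":0,"spin":0,"hand":1},
    {"x":2,"y":0.3,"z":-20,"spin":0,"hand":1},
    {"x":2,"y":0.3,"z":-35,"spin":0,"hand":1},
    {"x":2,"y":0.3,"z":-45,"spin":0,"hand":1},
    {"x":2,"y":0.3,"z":-55,"spin":0,"hand":1},
    {"x":2,"y":0.3,"z":-55,"spin":0,"hand":1},
    {"x":2,"y":0.3,"z":-55,"spin":0,"hand":1},
  ],
)

```text
t: 11.45
ee_pos: [0.6273, 0.145, 0.1097]
tcp_rot: [[0.002, 1.0, 0.001], [1.0, -0.002, 0.0], [0.0, 0.001, -1.0]]
wrist_force: [-0.0, -0.3, -0.1]
gripper_width: 0.286
```

Call:
send_rows(
  increments=[
    {"x":-0.7,"y":0,"z":-15,"spin":0,"hand":1},
    {"x":-0.7,"y":0,"z":-30,"spin":0,"hand":1},
    {"x":-0.7,"y":0,"z":-40,"spin":0,"hand":1},
    {"x":-0.7,"y":0,"z":-45,"spin":0,"hand":1},
    {"x":-0.7,"y":0,"z":-45,"spin":0,"hand":1},
    {"x":-0.7,"y":0,"z":-45,"spin":0,"hand":1},
  ],
)

```text
t: 12.2
ee_pos: [0.6266, 0.145, 0.0644]
tcp_rot: [[0.002, 1.0, 0.0], [1.0, -0.002, 0.0], [0.0, 0.0, -1.0]]
wrist_force: [-0.5, -0.3, 0.4]
gripper_width: 0.285
```

Call:
send_rows(
  increments=[
    {"x":0,"y":0,"z":0,"spin":0,"hand":0},
    {"x":0,"y":0,"z":0,"spin":0,"hand":0},
    {"x":0,"y":0,"z":0,"spin":0,"hand":0},
    {"x":0,"y":0,"z":30,"spin":0,"hand":0},
    {"x":0,"y":0,"z":85,"spin":0,"hand":0},
    {"x":0,"y":-30,"z":140,"spin":0,"hand":0},
    {"x":0,"y":-76,"z":140,"spin":0,"hand":0},
    {"x":0,"y":-76,"z":140,"spin":0,"hand":0},
    {"x":0,"y":-76,"z":140,"spin":0,"hand":0},
  ],
)

```text
t: 13.32
ee_pos: [0.6262, 0.0691, 0.2041]
tcp_rot: [[0.002, 1.0, -0.0], [1.0, -0.002, 0.0], [0.0, -0.0, -1.0]]
wrist_force: [-0.5, 0.6, 0.1]
gripper_width: 0.501
```

```bash
python3 b.py w8 bolt_tip,spacer_mid | tail -n +9
```

```text
13.325 [0.6262 0.0691 0.2041] [[0.002, 1.0, -0.0], [1.0, -0.002, 0.0], [0.0, -0.0, -1.0]] [-0.49  0.64  0.06]
bolt_tip [253.9 104.6] 0.62 [0.6267 0.1416 0.121 ]
spacer_mid [249.6 102.7] 0.9 [0.6222 0.1425 0.012 ]
```

Call:
send_rows(
  increments=[
    {"x":-50,"y":-10,"z":0,"spin":0,"hand":-0.5},
    {"x":-100,"y":-20,"z":0,"spin":0,"hand":-1},
    {"x":-150,"y":-30,"z":-40,"spin":0,"hand":-1},
    {"x":-188,"y":-30,"z":-90,"spin":0,"hand":-1},
    {"x":-188,"y":-30,"z":-118,"spin":0,"hand":-1},
    {"x":-188,"y":-30,"z":-118,"spin":0,"hand":-1},
    {"x":-188,"y":-30,"z":-118,"spin":0,"hand":-1},
    {"x":-188,"y":-30,"z":-118,"spin":0,"hand":-1},
  ],
)

```text
t: 14.48
ee_pos: [0.4396, 0.0391, 0.0873]
tcp_rot: [[0.002, 1.0, 0.002], [1.0, -0.002, -0.0], [-0.0, 0.002, -1.0]]
wrist_force: [-0.2, -0.1, -0.0]
gripper_width: 0.999
```

```bash
python3 b.py w9 washer_mid,spacer_mid | tail -n +9
python3 - <<'E'
from fit import *
M,im=ld('w8')
print('spacer ring expected px',proj(M,[.6257,.1446,.083]))
for s in (40,60): 
    try: print(blob(im,proj(M,[.6257,.1446,.083]),25,lambda h:(h[...,1]<s)&(h[...,2]>150)))
    except Exception as e: print(e)
b=cv2.imread('pics/w8raw.png')[40:200,170:330]
M,im=ld('w9'); L=[atz(M,u['uv'],.006) for u in landmark_of('wrist','washer_mid')[:1]]; u=landmark_of('wrist','washer_mid')[0]['uv']
for s in (40,55,70):
    uv,ax=blob(im,u,35,lambda h:(h[...,1]<s)&(h[...,2]>130)); print('washer',s,uv.round(2),ax.round(1),atz(M,uv,.006).round(4))
c=im[int(u[1])-80 if u[1]>80 else 0:,:][:160,170:330]
cv2.imwrite('pics/w89.png',cv2.resize(cv2.hconcat([b,c]),(800,400),interpolation=cv2.INTER_CUBIC))
E
```

```text
14.475 [0.4396 0.0391 0.0873] [[0.002, 1.0, 0.002], [1.0, -0.002, -0.0], [-0.0, 0.002, -1.0]] [-0.25 -0.12 -0.02]
washer_mid [248.9  95.9] 0.6 [0.4365 0.1178 0.003 ]
spacer ring expected px [252.59638306 100.56013085]
(array([253.37972832, 100.0392704 ]), array([30.63247681, 31.48188019]))
(array([253.37972832, 100.0392704 ]), array([30.63247681, 31.48188019]))
washer 40 [247.16  94.83] [49.3 52. ] [0.4352 0.1185 0.006 ]
washer 55 [247.17  94.82] [50.2 52.8] [0.4352 0.1185 0.006 ]
washer 70 [247.14  94.76] [51.3 53.7] [0.4352 0.1185 0.006 ]
```

View pics/w89.png

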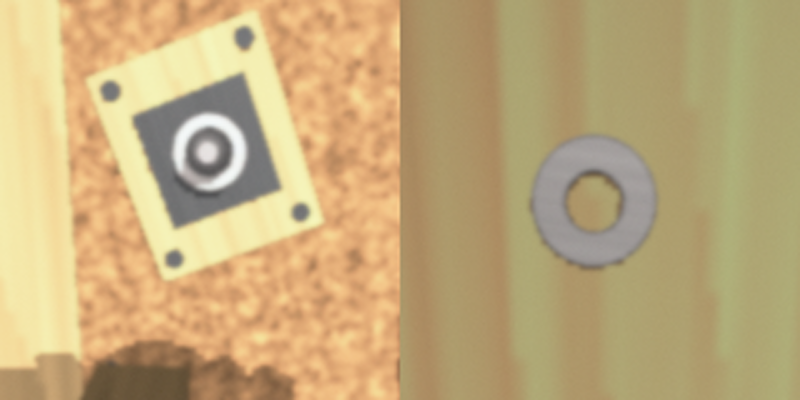

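The 8th picture shows the spacer ring sitting round the bolt on the plate (left, 210,152) and the washer flat on the bench (right, 594,201). The washer is at (0.4352, 0.1185). Grip it.

Call:
send_rows(
  increments=[
    {"x":-1.5,"y":40,"z":-10,"spin":0,"hand":-0.7},
    {"x":-3,"y":79,"z":-30,"spin":0,"hand":-0.3},
    {"x":-3,"y":79,"z":-60,"spin":0,"hand":-0.3},
    {"x":-3,"y":79,"z":-75,"spin":0,"hand":-0.2},
    {"x":-3,"y":79,"z":-82.5,"spin":0,"hand":-0.2},
    {"x":-3,"y":79,"z":-82.5,"spin":0,"hand":-0.2},
    {"x":-3,"y":79,"z":-82.5,"spin":0,"hand":-0.2},
    {"x":-3,"y":79,"z":-82.5,"spin":0,"hand":-0.2},
  ],
)

```text
t: 15.72
ee_pos: [0.4358, 0.1179, 0.0043]
tcp_rot: [[0.002, 1.0, 0.001], [1.0, -0.002, 0.0], [0.0, 0.001, -1.0]]
wrist_force: [-0.9, 0.5, 0.3]
gripper_width: 0.604
```

Call:
send_rows(
  increments=[
    {"x":0,"y":0,"z":0,"spin":0,"hand":1},
    {"x":0,"y":0,"z":0,"spin":0,"hand":1},
    {"x":0,"y":0,"z":0,"spin":0,"hand":1},
    {"x":0,"y":0,"z":0,"spin":0,"hand":1},
  ],
)

```text
t: 16.23
ee_pos: [0.4366, 0.1188, 0.0056]
tcp_rot: [[0.002, 1.0, 0.003], [1.0, -0.002, 0.002], [0.002, 0.003, -1.0]]
wrist_force: [-5.6, 4.5, 37.8]
gripper_width: 0.313
```

Width 0.313 and 38 N upward: the tips rode over the washer's edge instead of gripping it. Open and look.

Call:
send_rows(
  increments=[
    {"x":0,"y":0,"z":2,"spin":0,"hand":0},
    {"x":0,"y":0,"z":5,"spin":0,"hand":-0.2},
    {"x":0,"y":0,"z":10,"spin":0,"hand":-0.2},
    {"x":0,"y":-40,"z":40,"spin":0,"hand":-0.2},
    {"x":0,"y":-79,"z":82.5,"spin":0,"hand":-0.2},
    {"x":0,"y":-79,"z":82.5,"spin":0,"hand":-0.2},
    {"x":0,"y":-79,"z":82.5,"spin":0,"hand":-0.2},
    {"x":0,"y":-79,"z":82.5,"spin":0,"hand":-0.2},
  ],
)

```text
t: 17.23
ee_pos: [0.4348, 0.0396, 0.0855]
tcp_rot: [[0.001, 1.0, -0.002], [1.0, -0.001, 0.0], [0.0, -0.002, -1.0]]
wrist_force: [0.0, -0.4, -0.7]
gripper_width: 0.604
```

```bash
python3 b.py w10 washer_mid | tail -n +9
python3 - <<'E'
from fit import *
M,im=ld('w10'); u=landmark_of('wrist','washer_mid')[0]['uv']
for s in (40,70):
    uv,ax=blob(im,u,35,lambda h:(h[...,1]<s)&(h[...,2]>130)); print('washer',s,uv.round(2),ax.round(1),atz(M,uv,.006).round(4))
M,im=ld('w7')
o=np.array([.6245,.1445,.165])
# finger tips at 26 mm opening in w7 crop (px): top inner corners of pads
for c in [(235,300),(383,300),(210,410),(412,410)]:
    print(c, (np.array(atz(M,(c[0]/3+150,c[1]/3+130),.165))-o).round(4), proj(M,o+[0.013,.011,0]),)
E
```

```text
17.225 [0.4348 0.0396 0.0855] [[0.001, 1.0, -0.002], [1.0, -0.001, 0.0], [0.0, -0.002, -1.0]] [ 0.03 -0.38 -0.73]
washer_mid [248.5  98.4] 0.72 [0.431  0.1166 0.003 ]
washer 40 [250.18  96.33] [49.7 52.4] [0.4323 0.118  0.006 ]
washer 70 [250.17  96.25] [51.8 53.9] [0.4323 0.1181 0.006 ]
(235, 300) [-0.0138  0.0072  0.    ] [277.2709668  223.58604554]
(383, 300) [ 0.0133  0.0072 -0.    ] [277.2709668  223.58604554]
(210, 410) [-0.0193 -0.0158  0.    ] [277.2709668  223.58604554]
(412, 410) [ 0.0194 -0.0159  0.    ] [277.2709668  223.58604554]
```

The washer has hardly moved. I'll go lower with the jaws just wider than the washer, and watch the force.

Call:
send_rows(
  increments=[
    {"x":-1,"y":40,"z":-10,"spin":0,"hand":-0.2},
    {"x":-2,"y":78.5,"z":-30,"spin":0,"hand":-0.2},
    {"x":-2,"y":78.5,"z":-60,"spin":0,"hand":-0.2},
    {"x":-2,"y":78.5,"z":-78,"spin":0,"hand":-0.15},
    {"x":-2,"y":78.5,"z":-84,"spin":0,"hand":-0.1},
    {"x":-2,"y":78.5,"z":-85.5,"spin":0,"hand":-0.1},
    {"x":-2,"y":78.5,"z":-85.5,"spin":0,"hand":-0.1},
  ],
)

```text
t: 18.25
ee_pos: [0.4337, 0.1175, 0.0012]
tcp_rot: [[0.002, 1.0, 0.001], [1.0, -0.002, 0.0], [0.0, 0.001, -1.0]]
wrist_force: [-0.4, -0.1, 0.4]
gripper_width: 0.552
```

```bash
python3 b.py w11 washer_mid | tail -n +9
python3 - <<'E'
from fit import *
M,im=ld('w11')
cv2.imwrite('pics/w11c.png',cv2.resize(im[130:330,150:350],(600,600),interpolation=cv2.INTER_CUBIC))
E
```

```text
18.25 [0.4337 0.1175 0.0012] [[0.002, 1.0, 0.001], [1.0, -0.002, 0.0], [0.0, 0.001, -1.0]] [-0.42 -0.11  0.44]
washer_mid [250.6 244.3] 0.73 [0.4321 0.1169 0.003 ]
```

View pics/w11c.png

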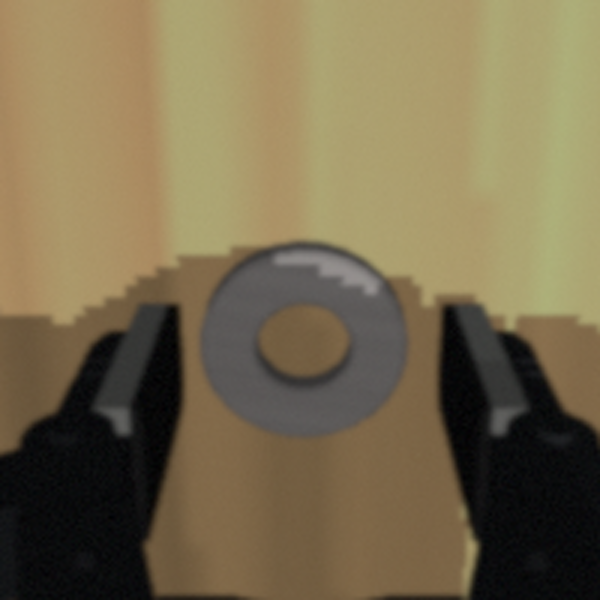

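The 9th picture shows the washer centred between the pads at (304,340), with the pad tips close to the bench and no contact force. Close gently.

Call:
send_rows(
  force=40,
  increments=[
    {"x":-0.5,"y":0,"z":-0.6,"spin":0,"hand":0.1},
    {"x":-0.5,"y":0,"z":-0.6,"spin":0,"hand":0.2},
    {"x":-0.5,"y":0,"z":-0.6,"spin":0,"hand":0.4},
    {"x":-0.5,"y":0,"z":-0.6,"spin":0,"hand":0.4},
    {"x":-0.5,"y":0,"z":-0.6,"spin":0,"hand":0.4},
  ],
)

```text
t: 18.98
ee_pos: [0.4332, 0.1175, 0.0009]
tcp_rot: [[0.002, 1.0, 0.001], [1.0, -0.002, 0.0], [0.0, 0.001, -1.0]]
wrist_force: [-2.7, -0.9, 14.8]
gripper_width: 0.412
```

Call:
send_rows(
  increments=[
    {"x":0,"y":0,"z":0,"spin":0,"hand":1},
    {"x":0,"y":0,"z":0,"spin":0,"hand":1},
    {"x":0,"y":0,"z":5,"spin":0,"hand":1},
    {"x":0,"y":0,"z":15,"spin":0,"hand":1},
    {"x":0,"y":0,"z":30,"spin":0,"hand":1},
  ],
)

```text
t: 19.6
ee_pos: [0.4327, 0.1175, 0.0308]
tcp_rot: [[0.002, 1.0, -0.0], [1.0, -0.002, -0.0], [-0.0, -0.0, -1.0]]
wrist_force: [0.8, 0.4, -0.1]
gripper_width: 0.41
```

Call:
send_rows(
  increments=[
    {"x":0,"y":0,"z":50,"spin":0,"hand":1},
    {"x":20,"y":0,"z":110,"spin":0,"hand":1},
    {"x":70,"y":10,"z":135,"spin":0,"hand":1},
    {"x":120,"y":20,"z":135,"spin":0,"hand":1},
    {"x":165,"y":27,"z":135,"spin":0,"hand":1},
    {"x":190,"y":27,"z":135,"spin":0,"hand":1},
    {"x":193,"y":27,"z":135,"spin":0,"hand":1},
    {"x":193,"y":27,"z":135,"spin":0,"hand":1},
    {"x":193,"y":27,"z":135,"spin":0,"hand":1},
    {"x":193,"y":27,"z":135,"spin":0,"hand":1},
  ],
)

```text
t: 20.85
ee_pos: [0.6253, 0.1445, 0.1657]
tcp_rot: [[0.002, 1.0, 0.0], [1.0, -0.002, 0.0], [0.0, 0.0, -1.0]]
wrist_force: [0.4, 1.3, -0.1]
gripper_width: 0.408
```

```bash
python3 b.py w12 washer_mid,bolt_tip | tail -n +9
python3 - <<'E'
from fit import *
M,im=ld('w12')
cv2.imwrite('pics/w12c.png',cv2.resize(im[130:330,150:350],(600,600),interpolation=cv2.INTER_CUBIC))
p=np.array(telemetry.get_obs()['ee_pos'])
print('crop px: tip',(proj(M,[.6257,.1446,.121])-[150,130])*3,'washer top if centred',(proj(M,p+[0,0,.005])-[150,130])*3, 'mm->px',(proj(M,p+[0.001,0.001,.005])-proj(M,p+[0,0,.005]))*3)
E
```

```text
20.85 [0.6253 0.1445 0.1657] [[0.002, 1.0, 0.0], [1.0, -0.002, 0.0], [0.0, 0.0, -1.0]] [ 0.43  1.27 -0.06]
washer_mid [251.8 242.1] 0.8 [0.6236 0.0587 0.003 ]
bolt_tip [253.4 217.2] 0.58 [0.6253 0.1405 0.121 ]
crop px: tip [311.76834545 245.49191908] washer top if centred [312.27517382 347.61450636] mm->px [ 5.54658715 -4.97892079]
```

View pics/w12c.png

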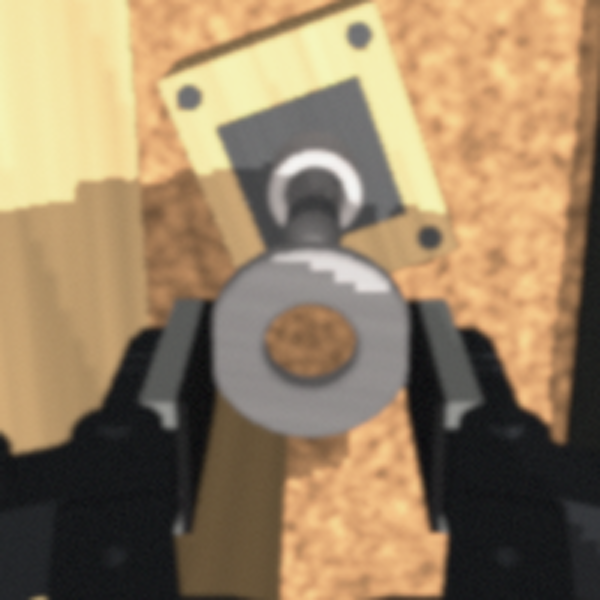

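The 10th picture shows the washer held flat, centre at (311,341), about 1 mm off the tool axis in +y. The bolt is ahead of it with the spacer seated round its foot. Correct and lower.

Call:
send_rows(
  increments=[
    {"x":0.7,"y":-0.7,"z":-20,"spin":0,"hand":1},
    {"x":0.7,"y":-0.7,"z":-35,"spin":0,"hand":1},
    {"x":0.7,"y":-0.7,"z":-45,"spin":0,"hand":1},
    {"x":0.7,"y":-0.7,"z":-53,"spin":0,"hand":1},
    {"x":0.7,"y":-0.7,"z":-60,"spin":0,"hand":1},
    {"x":0.7,"y":-0.7,"z":-60,"spin":0,"hand":1},
  ],
)

```text
t: 21.75
ee_pos: [0.6264, 0.1438, 0.1049]
tcp_rot: [[0.002, 1.0, -0.0], [1.0, -0.002, -0.0], [-0.0, -0.0, -1.0]]
wrist_force: [0.6, 0.8, -0.9]
gripper_width: 0.408
```

Call:
send_rows(
  increments=[
    {"x":0,"y":0,"z":-8,"spin":0,"hand":1},
    {"x":0,"y":0,"z":-15,"spin":0,"hand":1},
    {"x":0,"y":0,"z":-20,"spin":0,"hand":1},
    {"x":0,"y":0,"z":-20.5,"spin":0,"hand":1},
    {"x":0,"y":0,"z":-20.5,"spin":0,"hand":1},
  ],
)

```text
t: 22.38
ee_pos: [0.6266, 0.1438, 0.0847]
tcp_rot: [[0.002, 1.0, 0.0], [1.0, -0.002, 0.0], [0.0, 0.0, -1.0]]
wrist_force: [0.3, 1.6, 0.2]
gripper_width: 0.405
```

Call:
send_rows(
  increments=[
    {"x":0,"y":0,"z":0,"spin":0,"hand":0},
    {"x":0,"y":0,"z":0,"spin":0,"hand":-0.3},
    {"x":0,"y":0,"z":0,"spin":0,"hand":-0.3},
    {"x":0,"y":0,"z":30,"spin":0,"hand":-0.3},
    {"x":0,"y":0,"z":75,"spin":0,"hand":-0.3},
    {"x":0,"y":-30,"z":120,"spin":0,"hand":-0.3},
    {"x":0,"y":-75,"z":120,"spin":0,"hand":-0.3},
    {"x":0,"y":-75,"z":120,"spin":0,"hand":-0.3},
    {"x":0,"y":-75,"z":120,"spin":0,"hand":-0.3},
  ],
)

```text
t: 23.5
ee_pos: [0.6265, 0.0689, 0.2046]
tcp_rot: [[0.002, 1.0, -0.0], [1.0, -0.002, 0.0], [0.0, -0.0, -1.0]]
wrist_force: [-0.5, -0.2, 0.2]
gripper_width: 0.648
```

```bash
python3 b.py w13 washer_mid,bolt_tip | tail -n +9
python3 - <<'E'
from fit import *
M,im=ld('w13')
for z in (.083,.089): print(z,proj(M,[.6257,.1446,z]))
e=proj(M,[.6257,.1446,.089])
for s in (40,60):
    uv,ax=blob(im,e,35,lambda h:(h[...,1]<s)&(h[...,2]>150)); print('washer',uv,ax,atz(M,uv,.089).round(4),'expect dia px',.038*M[0]/(M[3][2,:3]@np.array([.6257,.1446,.089])+M[3][2,3]))
E
```

```text
23.5 [0.6265 0.0689 0.2046] [[0.002, 1.0, -0.0], [1.0, -0.002, 0.0], [0.0, -0.0, -1.0]] [-0.49 -0.15  0.21]
washer_mid [253.  104.2] 0.86 [0.6263 0.1406 0.003 ]
bolt_tip [251.3 104.4] 0.77 [0.625  0.1415 0.121 ]
0.083 [252.30255829 100.33159549]
0.089 [252.28545486 100.30831789]
washer [253.61999512 100.32578278] [45.04228973 46.12665939] [0.6269 0.1446 0.089 ] expect dia px 43.81280453661005
washer [254.35242462  95.40597916] [54.43313217 63.7205162 ] [0.6275 0.1486 0.089 ] expect dia px 43.81280453661005
```

The washer fit is round (45x46 px, 44 expected) and centred on the bolt. Now the bush.

Call:
send_rows(
  increments=[
    {"x":-40,"y":-45,"z":0,"spin":0,"hand":-0.3},
    {"x":-80,"y":-90,"z":0,"spin":0,"hand":-0.6},
    {"x":-120,"y":-135,"z":0,"spin":0,"hand":-1},
    {"x":-160,"y":-180,"z":0,"spin":0,"hand":-1},
    {"x":-188,"y":-225,"z":-30,"spin":0,"hand":-1},
    {"x":-188,"y":-265,"z":-70,"spin":0,"hand":-1},
    {"x":-188,"y":-277,"z":-100,"spin":0,"hand":-1},
    {"x":-188,"y":-277,"z":-100,"spin":0,"hand":-1},
    {"x":-188,"y":-277,"z":-100,"spin":0,"hand":-1},
    {"x":-188,"y":-277,"z":-100,"spin":0,"hand":-1},
    {"x":-188,"y":-277,"z":-100,"spin":0,"hand":-1},
  ],
)

```text
t: 25.02
ee_pos: [0.439, -0.2079, 0.1055]
tcp_rot: [[0.001, 1.0, 0.001], [1.0, -0.001, -0.001], [-0.001, 0.001, -1.0]]
wrist_force: [0.0, -0.5, 0.6]
gripper_width: 1.001
```

```bash
python3 b.py w14 bush_mid,bearing_mid | tail -n +9
python3 - <<'E'
from fit import *
M,im=ld('w14'); u=np.array(landmark_of('wrist','bush_mid')[0]['uv'])
x,y=int(u[0])-40,max(int(u[1])-40,0); c=cv2.resize(im[y:y+80,x:x+80],(560,560),interpolation=cv2.INTER_CUBIC)
cv2.imwrite('pics/w14c.png',c); print('origin',x,y,'scale 7')
E
```

```text
25.025 [ 0.439  -0.2079  0.1055] [[0.001, 1.0, 0.001], [1.0, -0.001, -0.001], [-0.001, 0.001, -1.0]] [ 0.02 -0.53  0.63]
bush_mid [249.4  98.1] 0.55 [ 0.4361 -0.1307  0.012 ]
bearing_mid [220.2 223. ] 0.65 [ 0.4093 -0.2381  0.012 ]
origin 209 58 scale 7
```

View pics/w14c.png

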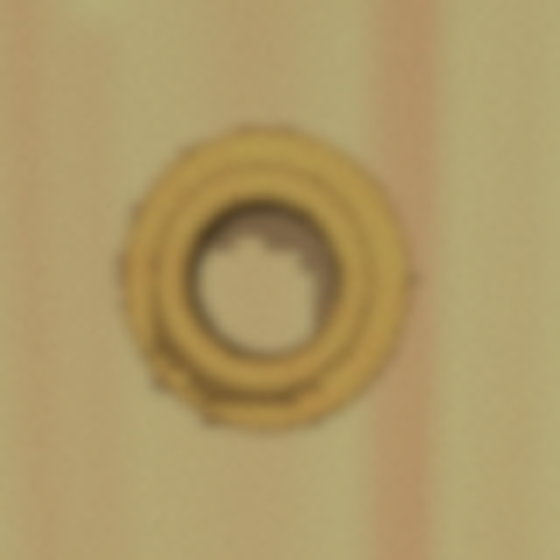

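The 11th picture shows the bush upright, flange down, with its bore rim at (265,277) in the crop, which is (246.5, 97.1) full-frame.

```bash
python3 - <<'E'
from fit import *
M,im=ld('w14'); print(atz(M,(246.5,97.1),.024).round(4), 'flange',atz(M,(209+266.5/7-.43,58+279.5/7-.43),.002).round(4))
M,im=ld('w6'); print(atz(M,(257,105.2),.024).round(4), atz(M,(240,240),.024))
E
```

```text
[ 0.434  -0.1301  0.024 ] flange [ 0.4337 -0.1302  0.002 ]
[ 0.4483 -0.0094  0.024 ] [ 0.43387208 -0.12248175  0.024     ]
```

Call:
send_rows(
  force=40,
  increments=[
    {"x":-2.5,"y":40,"z":-10,"spin":0,"hand":-0.7},
    {"x":-4.5,"y":78,"z":-20,"spin":0,"hand":-0.3},
    {"x":-4.5,"y":78,"z":-50,"spin":0,"hand":-0.2},
    {"x":-4.5,"y":78,"z":-80,"spin":0,"hand":-0.2},
    {"x":-4.5,"y":78,"z":-97,"spin":0,"hand":-0.2},
    {"x":-4.5,"y":78,"z":-97,"spin":0,"hand":-0.2},
    {"x":-4.5,"y":78,"z":-97,"spin":0,"hand":-0.2},
    {"x":-4.5,"y":78,"z":-97,"spin":0,"hand":-0.2},
  ],
)

```text
t: 26.22
ee_pos: [0.4346, -0.1305, 0.0084]
tcp_rot: [[0.002, 1.0, 0.001], [1.0, -0.002, -0.001], [-0.001, 0.001, -1.0]]
wrist_force: [-0.1, 0.7, 0.2]
gripper_width: 0.603
```

Call:
send_rows(
  increments=[
    {"x":0,"y":0,"z":0,"spin":0,"hand":0.3},
    {"x":0,"y":0,"z":0,"spin":0,"hand":0.6},
    {"x":0,"y":0,"z":0,"spin":0,"hand":1},
    {"x":0,"y":0,"z":0,"spin":0,"hand":1},
    {"x":0,"y":0,"z":0,"spin":0,"hand":1},
  ],
)

```text
t: 26.85
ee_pos: [0.4343, -0.1303, 0.0082]
tcp_rot: [[0.002, 1.0, 0.001], [1.0, -0.002, -0.0], [-0.0, 0.001, -1.0]]
wrist_force: [-0.7, -0.3, 9.6]
gripper_width: 0.26
```

Call:
send_rows(
  increments=[
    {"x":0,"y":0,"z":30,"spin":0,"hand":1},
    {"x":0,"y":0,"z":85,"spin":0,"hand":1},
    {"x":0,"y":30,"z":140,"spin":0,"hand":1},
    {"x":0,"y":80,"z":190,"spin":0,"hand":1},
    {"x":20,"y":130,"z":190,"spin":0,"hand":1},
    {"x":60,"y":180,"z":190,"spin":0,"hand":1},
    {"x":110,"y":225,"z":190,"spin":0,"hand":1},
    {"x":160,"y":260,"z":190,"spin":0,"hand":1},
    {"x":190,"y":275,"z":180,"spin":0,"hand":1},
    {"x":192,"y":275,"z":160,"spin":0,"hand":1},
    {"x":192,"y":275,"z":160,"spin":0,"hand":1},
    {"x":192,"y":275,"z":160,"spin":0,"hand":1},
    {"x":192,"y":275,"z":160,"spin":0,"hand":1},
  ],
)

```text
t: 28.48
ee_pos: [0.6261, 0.1446, 0.1689]
tcp_rot: [[0.002, 1.0, 0.001], [1.0, -0.002, 0.0], [0.0, 0.001, -1.0]]
wrist_force: [0.1, -0.1, -1.1]
gripper_width: 0.259
```

```bash
python3 b.py w15 bush_mid,bolt_tip | tail -n +9
python3 - <<'E'
from fit import *
M,im=ld('w15')
cv2.imwrite('pics/w15c.png',cv2.resize(im[130:330,150:350],(600,600),interpolation=cv2.INTER_CUBIC))
p=np.array(telemetry.get_obs()['ee_pos'])
print('crop px: tip',(proj(M,[.6257,.1446,.121])-[150,130])*3,'bush top if centred',(proj(M,p+[0,0,.016])-[150,130])*3)
E
```

```text
28.475 [0.6261 0.1446 0.1689] [[0.002, 1.0, 0.001], [1.0, -0.002, 0.0], [0.0, 0.001, -1.0]] [ 0.12 -0.11 -1.1 ]
bush_mid [255.1 244. ] 0.7 [0.6284 0.0594 0.012 ]
bolt_tip [253.8 211.2] 0.85 [0.6265 0.1439 0.121 ]
crop px: tip [307.95792279 240.85161553] bush top if centred [310.43593977 378.26312266]
```

View pics/w15c.png

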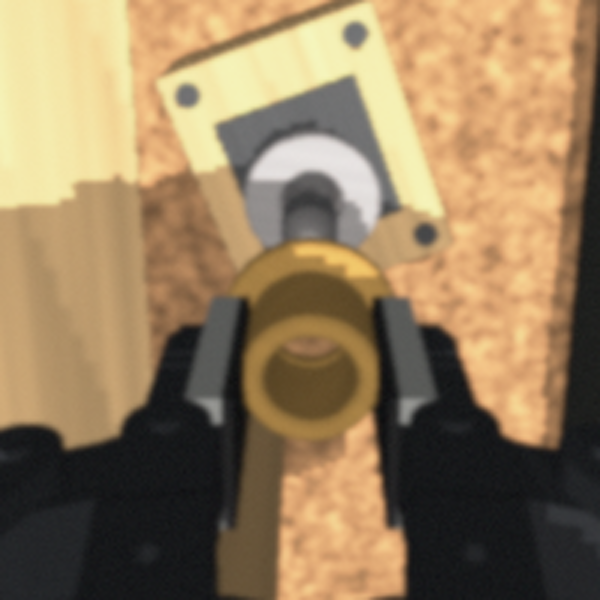

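The 12th and last picture shows the bush held flange down, its top at (311,378), right where a centred bush should be. The washer lies flat round the bolt. Lower.

Call:
send_rows(
  increments=[
    {"x":0.3,"y":0.2,"z":-20,"spin":0,"hand":1},
    {"x":0.3,"y":0.2,"z":-35,"spin":0,"hand":1},
    {"x":0.3,"y":0.2,"z":-43,"spin":0,"hand":1},
    {"x":0.3,"y":0.2,"z":-50,"spin":0,"hand":1},
    {"x":0.3,"y":0.2,"z":-57,"spin":0,"hand":1},
    {"x":0.3,"y":0.2,"z":-57,"spin":0,"hand":1},
  ],
)

```text
t: 29.38
ee_pos: [0.6262, 0.145, 0.1103]
tcp_rot: [[0.002, 1.0, -0.001], [1.0, -0.002, -0.0], [-0.0, -0.001, -1.0]]
wrist_force: [-0.0, 0.4, -0.8]
gripper_width: 0.261
```

Call:
send_rows(
  increments=[
    {"x":0,"y":0,"z":-6,"spin":0,"hand":1},
    {"x":0,"y":0,"z":-11,"spin":0,"hand":1},
    {"x":0,"y":0,"z":-13,"spin":0,"hand":1},
    {"x":0,"y":0,"z":-13,"spin":0,"hand":1},
    {"x":0,"y":0,"z":-13,"spin":0,"hand":1},
  ],
)

```text
t: 30.0
ee_pos: [0.6264, 0.145, 0.0978]
tcp_rot: [[0.002, 1.0, 0.0], [1.0, -0.002, 0.0], [0.0, 0.0, -1.0]]
wrist_force: [-0.3, 1.0, 0.2]
gripper_width: 0.26
```

Call:
send_rows(
  increments=[
    {"x":0,"y":0,"z":0,"spin":0,"hand":0.3},
    {"x":0,"y":0,"z":0,"spin":0,"hand":0},
    {"x":0,"y":0,"z":0,"spin":0,"hand":-0.2},
    {"x":0,"y":0,"z":0,"spin":0,"hand":-0.2},
    {"x":0,"y":0,"z":30,"spin":0,"hand":-0.2},
    {"x":0,"y":0,"z":75,"spin":0,"hand":-0.2},
    {"x":0,"y":-30,"z":107,"spin":0,"hand":-0.2},
    {"x":0,"y":-75,"z":107,"spin":0,"hand":-0.2},
    {"x":0,"y":-75,"z":107,"spin":0,"hand":-0.2},
    {"x":0,"y":-75,"z":107,"spin":0,"hand":-0.2},
    {"x":0,"y":-75,"z":107,"spin":0,"hand":-0.2},
  ],
)

```text
t: 31.38
ee_pos: [0.6263, 0.0708, 0.2045]
tcp_rot: [[0.001, 1.0, -0.0], [1.0, -0.001, 0.0], [0.0, -0.0, -1.0]]
wrist_force: [0.2, -0.5, -0.8]
gripper_width: 0.599
```

```bash
python3 b.py w16 bush_mid,washer_mid,spacer_mid,bolt_tip | tail -n +9
python3 - <<'E'
from fit import *
M,im=ld('w16'); e=proj(M,[.626,.1448,.113]); print('expect',e)
zc=lambda z:M[0]/(M[3][2,:3]@np.array([.626,.1448,z])+M[3][2,3])
print('exp dia px: washer',.038*zc(.089),'bush flange',.034*zc(.093),'sleeve',.024*zc(.113))
for n,sel in (('brass',lambda h:(h[...,1]>90)&(h[...,2]>60)&(h[...,0]>12)&(h[...,0]<32)),):
    uv,ax=blob(im,e,26,sel); print(n,uv,ax,atz(M,uv,.1).round(4))
# side view: triangulated height of bush & washer
vision.grab_frame('side'); S=model('side')
for n,z in (('bush_mid',.101),('washer_mid',.086),('spacer_mid',.071),('bolt_tip',.121),('nut_mid',.0055),('bearing_mid',.006)):
    print(n,'expect',proj(S,[.626,.1448,z]).round(1),[(np.round(l['uv'],1).tolist(),round(l['score'],2)) for l in landmark_of('side',n)[:3]])
im=vision.grab_frame('side'); u=proj(S,[.626,.1448,.09]); c=im[int(u[1])-24:int(u[1])+24,int(u[0])-2:int(u[0])+2].mean(1).astype(int)
print('row0',int(u[1])-24,'expect rows seat..tip', [proj(S,[.626,.1448,z])[1].round(1) for z in (.059,.083,.089,.113,.121)]); print(c.tolist())
E
```

```text
31.375 [0.6263 0.0708 0.2045] [[0.001, 1.0, -0.0], [1.0, -0.001, 0.0], [0.0, -0.0, -1.0]] [ 0.19 -0.46 -0.82]
bush_mid [253.6 102.2] 0.75 [0.6267 0.1446 0.012 ]
bolt_tip [253.1 104.9] 0.94 [0.6261 0.143  0.121 ]
expect [252.96841733 102.37987891]
exp dia px: washer 43.734891826805466 bush flange 39.74661137074897 sleeve 30.450838653047654
brass [253.0530777 101.7123909] [38.79861832 40.71341324] [0.6261 0.1453 0.1   ]
bush_mid expect [170.5 244.1] [([170.7, 244.3], 0.53)]
washer_mid expect [171.4 249.6] [([171.1, 250.4], 0.64)]
spacer_mid expect [172.4 254.9] [([171.7, 255.4], 0.44)]
bolt_tip expect [169.2 236.7] [([168.8, 234.8], 0.82)]
nut_mid expect [176.2 277.1] [([259.9, 358.3], 0.63)]
bearing_mid expect [176.1 276.9] [([315.7, 177.2], 0.61), ([262.6, 360.6], 0.51)]
row0 224 expect rows seat..tip [np.float64(259.2), np.float64(250.7), np.float64(248.5), np.float64(239.7), np.float64(236.7)]
[[203, 147, 97], [201, 145, 95], [191, 135, 88], [177, 126, 82], [183, 131, 87], [188, 134, 88], [194, 139, 91], [197, 142, 92], [199, 144, 94], [192, 138, 89], [177, 126, 82], [172, 122, 79], [184, 134, 90], [179, 144, 106], [150, 134, 115], [118, 111, 106], [103, 99, 96], [99, 94, 92], [90, 85, 80], [103, 86, 67], [156, 118, 66], [168, 124, 63], [110, 80, 40], [98, 71, 35], [101, 74, 37], [100, 72, 35], [102, 74, 36], [105, 75, 37], [138, 100, 51], [197, 147, 75], [193, 145, 73], [148, 112, 62], [122, 107, 90], [127, 121, 118], [95, 91, 88], [104, 98, 94], [106, 100, 97], [105, 99, 96], [106, 99, 96], [107, 100, 97], [97, 91, 88], [62, 61, 60], [54, 54, 54], [73, 72, 72], [72, 72, 71], [67, 65, 65], [119, 102, 72], [221, 194, 134]]
```

The flange fit and all three side-view points land within 1 px of the stacked positions, and the arm is clear. Hand in.

```bash
python3 -c "
from station import ticket
print(ticket.close_job())"
```

```text
the job is handed in; nothing more can be done
None
```

The pivot is built up on the bolt: spacer, then washer, then bush with its flange down. I handed the job in at about 32 s of the 72 s allowed. The hand-in reports no verdict, so these are my own checks.

**Last checks that agreed**
- **Heights:** in the side view, the bush, washer and spacer centres were each within about 1 px of where a fully seated stack should show. 1 px is about 3 mm of height, against the 2.5 mm allowed. The gripper also let each part go less than 1 mm above its seat by the measured pose.
- **Centring:** the bush's flange fit in the wrist view gave (0.6261, 0.1453), within 1 mm of the bolt axis I used at the end (0.6260, 0.1448).
- **Fit:** all three parts slid down the bolt without any noticeable force.
- **Clearance:** at hand-in the gripper was open, drawn back 75 mm and raised about 107 mm from the bush.

**What went wrong or disagreed**
- The first move call was refused because its rows lacked the gripper value.
- On the first try the fingertips rode over the washer's edge, with 38 N upward at the wrist. I opened, went about 3 mm lower and gripped it properly.
- The trained networks scattered by about 3 mm and once took the bolt for the spacer, so I used fitted circles and the plate outline instead.
- In the last side view the bolt tip was reported 2 px high. The networks found the nut and the bearing within about 3 px of where they started. I never sent the gripper near the loose arm, but I did not measure it again.

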